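# Shut the first-aid box and snap its lever latch over

### The arm

A 6-joint arm with a two-finger parallel gripper is mounted at the origin on the work surface. World frame = base frame: x ahead of the robot, y to its left, z up, the work surface at z = 0. Lengths are in m, angles in rad, forces in N, time in s.
With the tool pointing down it reaches from about 0.3 to 0.875 m from the base axis. Payload 6.4 kg.
Tool frame: the origin (TCP) lies on the centre line of the jaws, within the pads' length; the fingertips stand 11 mm ahead of it and the grasp point (between the pads) lies 8 mm behind it; x points along the fingers, y is the direction in which the jaws open and shut, and the axes are right-handed (so a half turn about x gives the same grasp; the last joint's range is limited). The gripper opens to 85 mm and grips with 20 to 120 N. Pads are 22 mm wide; open, the fingers measure 114 mm over their backs; the gripper's body (76 mm by 85 mm) begins 54 mm behind the grasp point. The pads swing forward as they close: fully open they stand 13 mm farther back than shut.
Start: joints at [0.943, 0.181, 1.607, -0, 1.354, -0.206], TCP at [0.235, 0.525, 0.242] pointing down, gripper open.
Joint ranges: [-2.99, 2.99], [-0.89, 2.07], [0.3, 2.58], [-1.14, 4.28], [0, 2.63], [-3.12, 3.12]. Speed limits (rad/s): [2.57, 2.57, 3.01, 3.14, 3.14, 3.14].

### API

Orientations are given as a unit quaternion [w, x, y, z].
In Python, from bench import ctrl, camera, hand_in gives the robot as it stands. The module is installed in compiled form; this text tells all that it offers.
- The arm moves only by the tool drive_tool, never from a script. Its argument "increments" is a list of rows, each a list of 7 numbers: the shift along the tool's x, y, z in m, then the turn, a rotation vector about the tool's x, y, z in degrees, then the gripper's target within -1 to 1 (fully open at 1, half-way at 0, shut at -1). In form: [[dx, dy, dz, rx, ry, rz, claw], ...]. A call has 1 to 10 rows; each row shifts and turns the commanded pose from where the row before left it, along the tool's axes as they then stand; what a row does not reach is not made up. A row lasts 1/8 s, in which the tool goes at most 62.5 mm and 10.7 degrees, less where a joint would pass 70% of its speed; a pose out of reach is approached as far as the arm can. A call is refused whole if a number of a shift passes 0.0625 or a number of a turn 10.7, either way. A call with a gripper value outside its range is refused whole. The fingers move at their own pace and stop on an object; the grip force is fixed at half the most. Time passes only in rows, so rows that do not move let the fingers close. It gives the time, the measured TCP pose, the force and the opening at its end, in the units of the state.
- ctrl.get_obs(): the state, without advancing time (a new reading comes with each control period).
- camera(name): name is "scene" or "top"; returns a dict with "img" (384x512x3 uint8, red, green, blue), "depth" (384x512 float32, m along the optical axis (not along the pixel's ray), 0 where there is no reading), "fx", "fy", "cx", "cy" (pixels), "world_from_camera" (4x4, takes a point from camera to world coordinates). Camera axes: x right, y down, z forward; pixel columns grow to the right and rows downward; lengths in m; the calibration is good to about 2 mm. A picture is of the moment at which its call begins.
- hand_in(): hands the job in, once; it reports no verdict.
The state is a dict: "time_s": time; "q": joint angles; "dq": joint speeds; "joint_efforts": joint torques, N m; "eef_pos": TCP position; "eef_rot": TCP orientation; "wrist_force": force on the tool from outside, world axes, zero at the start; "torque": the same for the moment, N m; "opening": opening from 0.0 (shut) to 1.0 (fully open).
Only numpy, scipy, OpenCV 4.12 (cv2) and the standard library are available. Lean on these libraries where they do the work, as an engineer would, in place of code of your own. Each camera call takes 0.05 s, during which the arm holds its last target.

### The job

Close up the yellow first-aid box with the fingertips: first press its lid fully down, and only then push the metal latch lever over past its middle so that it snaps down over the lid. Only push: do not pinch or force anything, and leave the small things lying around the box in the tray where they are.

Things in the scene. Friction and masses are not known exactly. Their poses are not given: they have to be found in the camera images.
- tray: white plastic pull-out tray, 420 x 660 mm (x, y), rim 40 mm high, walls and floor 5 mm thick. Origin: centre of its underside, on the work surface. Fixed.
- kit: yellow plastic first-aid box, held fast to the tray (it does not shift), 170 (x) x 220 (y) x 96 mm (z, to the shut lid's top), standing on the tray floor. Origin: centre of its underside; its +z is up, its -x side (towards the robot, turned by the box's yaw) carries the latch. The first 40 mm of its top from the -x side is a fixed deck, 96 mm high, bearing the latch; the lid covers the rest, 128 mm deep, and is hinged along the far (+x) top edge.
- kit_lid (a joint): opening angle of the lid, rad: 0 is fully shut (top flush with the deck), it starts propped up at 0.3 to 0.75. A stiff hinge: it stays where it is left, and takes 1 to 2 N near its free edge to push down; it has no catch of its own.
- lid_press (a point): a point on the lid's upper face, on its centre line, 95 mm from the hinge (33 mm in from the free edge); moves with the lid. With the lid shut it lies 10 mm from the box's origin towards -x and 96 mm above the box's underside.
- kit_latch (a joint): angle of the latch lever about a level axis along the box's y, rad: 0 = open, leaning 30 degrees from upright towards the box's -x side, away from the lid; 0.524 = upright; 1.833 = locked, lying over the lid's edge, 75 degrees past upright towards +x. Over-centre spring: below about 0.62 it springs back to 0, beyond 0.62 it snaps on to 1.833 by itself; about 1.5 N at the tip to move it off its stop.
- latch_pivot (a point): the lever's axis, half-way along it: on the box's centre line (y = 0), 62 mm from the box's origin towards -x, 108 mm above the box's underside. The bracket around it (38 mm wide in y) reaches 6 mm above it.
- latch_tip (a point): the tip of the lever: centre of a round 9 mm bar, 30 mm long in y, 53 mm from the pivot. The lever is a steel plate 26 mm wide and 5 mm thick with a short rubber foot on the face that comes down on the lid. Moves with the lever.
- thermo_case: glass thermometer case lying on the tray floor, 130 mm long (its x), 19 mm thick. Origin: underneath its middle. Not to be disturbed.
- tweezers: steel tweezers lying flat on the tray floor, 116 mm long (its x), 12 mm wide, 6 mm high. Origin: underneath, near its middle. Not to be disturbed.
- pill_dish: white ceramic pill dish, 72 mm across, 24 mm high. Origin: underneath its centre. Not to be disturbed.
- tube_cap: aluminium tube cap, a small cone frustum 22 mm across, 20 mm high, standing on the tray floor. Origin: underneath its centre. Not to be disturbed.

How it is judged:
On the way, in this order (a step that is already met when the one before it is completed fails the run):
1. the lid is pressed fully down while the latch is still open (value of joint kit_lid below 0.05 rad and value of joint kit_latch below 0.45 rad), for 0.2 s.
2. the lever has snapped over onto the lid (value of joint kit_latch above 1.7 rad and value of joint kit_lid below 0.05 rad), for 0.2 s.
At the end, for the whole second after the job is handed in: The lid is shut (within 0.05 rad) and the lever is over and down on the lid (past 1.7 of 1.833 rad) (all of step 2); the robot touches nothing.
It fails at once if the lever is thrown over while the lid is still up (value of joint kit_latch above 0.9 rad and value of joint kit_lid above 0.12 rad).
It fails at once if the box, lid or lever is pinched or forced with more than 35 N (contact force between the fingers and kit above 35 N).
It fails at once if one of the small things is pushed, lifted or carried more than 20 mm (distance of any of thermo_case, tweezers, pill_dish, tube_cap from where it was at the start of the episode above 0.02 m).
It also fails if it takes over 38 s, if anything falls off the work surface, if the arm or the gripper's body presses on something with over 40 N, if the wrist force passes 120 N, or if a joint passes its speed limit or range.

## Working session

There is one attempt and no reset: what is moved stays moved. The work goes in short steps, Python scripts to look and compute and a tool call to move; the robot and the scene stay as the last step left them, time stands still between calls to the robot, and variables do not carry over. Pictures are saved under pics/ and viewed, and the job is handed in when it is done.

Besides the shell and the picture viewer there is one more tool, called as name(argument=value, ...), one argument or row to a line, values as JSON. drive_tool: Moves the arm, as the interface text tells. Its arguments: {"type":"object","properties":{"increments":{"type":"array","items":{"type":"array","items":{"type":"number"}}}},"required":["increments"]}

```bash
mkdir -p pics; cat > h.py <<'E'
from bench import ctrl,camera
import numpy as np,cv2
def snap(n,f):
    c=camera(n); cv2.imwrite(f,c['img'][:,:,::-1]); np.savez(f+'.npz',**c); return c
def pt(c,u,v,r=1):
    d=c['depth'][v-r:v+r+1,u-r:u+r+1]; d=np.median(d[d>0])
    p=np.array([(u-c['cx'])/c['fx']*d,(v-c['cy'])/c['fy']*d,d,1]); return (c['world_from_camera']@p)[:3]
E
python3 - <<'E'
from h import *
snap('scene','pics/s0.png');snap('top','pics/t0.png')
o=ctrl.get_obs()
for k in o: print(k,np.round(o[k],4))
E
```

```text
time_s 0.1
q [ 0.9427  0.1815  1.6079  0.      1.3538 -0.2063]
dq [-0.0002 -0.0015 -0.0007 -0.001  -0.0008 -0.0005]
joint_efforts [-3.0000e-04 -4.4588e+01 -3.5224e+01 -3.0000e-04  4.1000e-03 -1.0000e-04]
eef_pos [0.2351 0.5242 0.2415]
eef_rot [ 0.6912  0.1475  0.6917 -0.1485]
wrist_force [-0.1353 -0.3587  0.3249]
torque [ 0.0028 -0.0061  0.0031]
opening 1.0025
```

View pics/s0.png

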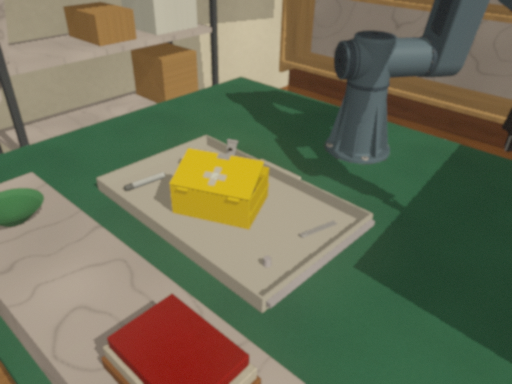

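View pics/t0.png

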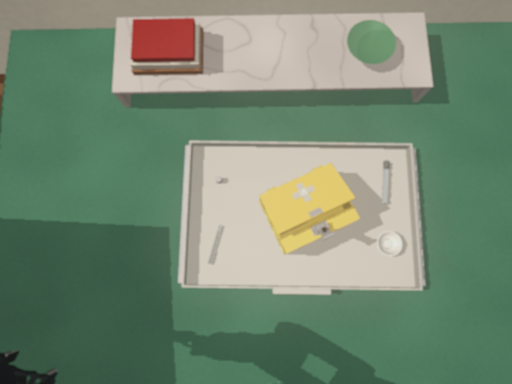

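The top view shows the box at about (310,208), with its lid raised. The latch is near (322,229), and the small things are well clear of it. Next I'll enlarge the box area.

```bash
python3 - <<'E'
from h import *
c=dict(np.load('pics/t0.png.npz'))
im=cv2.imread('pics/t0.png')[155:265,250:370]
cv2.imwrite('pics/t0c.png',cv2.resize(im,None,fx=5,fy=5,interpolation=cv2.INTER_CUBIC))
c2=dict(np.load('pics/s0.png.npz'))
im=cv2.imread('pics/s0.png')[125:245,150:290]
cv2.imwrite('pics/s0c.png',cv2.resize(im,None,fx=5,fy=5,interpolation=cv2.INTER_CUBIC))
print(c['world_from_camera'].round(3),c['fx'],c2['fx'])
# deck: points with z
v,u=np.mgrid[160:260,255:365]
d=c['depth'][160:260,255:365]
P=np.stack([(u-c['cx'])/c['fx']*d,(v-c['cy'])/c['fy']*d,d,np.ones_like(d)],-1)@c['world_from_camera'].T
for uv in [(285,243),(300,240),(345,223),(353,212),(279,240),(280,210),(300,200),(330,190),(322,229),(327,228),(316,229),(391,243),(386,185),(216,244),(219,180),(200,250)]: print(uv,pt(c,*uv).round(3))
E
```

```text
[[-0.02  -0.981  0.191  0.438]
 [-1.     0.019 -0.007  0.047]
 [ 0.003 -0.191 -0.981  1.058]
 [ 0.     0.     0.     1.   ]] 359.62673312461965 430.6201260467123
(285, 243) [ 0.482 -0.021  0.101]
(300, 240) [ 0.489 -0.061  0.1  ]
(345, 223) [ 0.532 -0.182  0.102]
(353, 212) [ 0.561 -0.206  0.1  ]
(279, 240) [ 0.492 -0.007  0.066]
(280, 210) [ 0.566 -0.009  0.127]
(300, 200) [ 0.592 -0.062  0.124]
(330, 190) [ 0.617 -0.142  0.129]
(322, 229) [ 0.513 -0.113  0.144]
(327, 228) [ 0.517 -0.128  0.131]
(316, 229) [ 0.516 -0.102  0.118]
(391, 243) [ 0.48  -0.333  0.011]
(386, 185) [ 0.649 -0.329  0.022]
(216, 244) [0.488 0.173 0.005]
(219, 180) [0.673 0.162 0.025]
(200, 250) [0.471 0.219 0.004]
```

View pics/t0c.png

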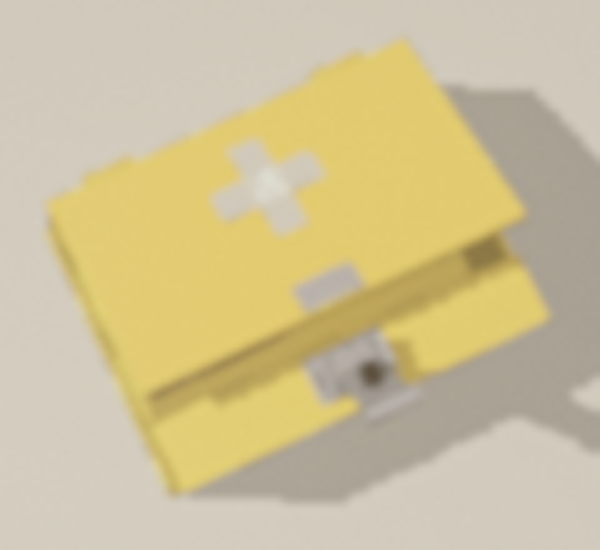

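View pics/s0c.png

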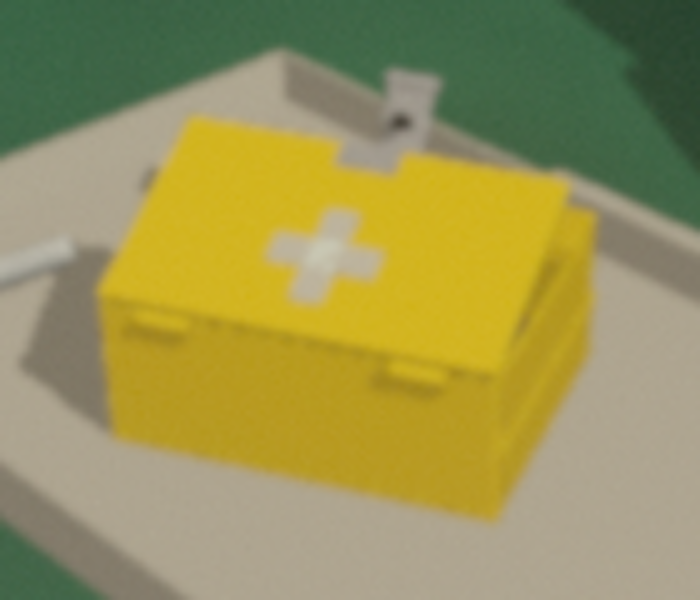

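```bash
python3 - <<'E'
from h import *
c=dict(np.load('pics/t0.png.npz'))
T=c['world_from_camera']
def ray(u,v,z):
    r=T[:3,:3]@np.array([(u-c['cx'])/c['fx'],(v-c['cy'])/c['fy'],1]); return T[:3,3]+r*(z-T[2,3])/r[2]
g=lambda a,b:(250+(a+.5)/5-.5,155+(b+.5)/5-.5)
A=ray(*g(178,492),.101);B=ray(*g(550,318),.101)
H1=ray(*g(48,205),.103);H2=ray(*g(405,40),.103)
print(A,B,np.linalg.norm(A-B),H1,H2,np.linalg.norm(H1-H2))
for a,b in((A,B),(H1,H2)): d=a-b; print(np.degrees(np.arctan2(-d[0],d[1])))
# fit center by corners
L=np.array([[-85,110],[-85,-110],[85,110],[85,-110]])/1e3  # front-left(A) etc
W=np.array([A,B,H1,H2])[:,:2]
lm,wm=L.mean(0),W.mean(0);X=(L-lm).T@(W-wm);U,S,V=np.linalg.svd(X);R=(V.T@U.T)
yaw=np.arctan2(R[1,0],R[0,0]);o=wm-R@lm;print('yaw',np.degrees(yaw),'o',o,'res',((L@R.T+o)-W)*1e3)
# all points -> box frame
v,u=np.mgrid[150:265,250:370];d=c['depth'][150:265,250:370]
P=np.stack([(u-c['cx'])/c['fx']*d,(v-c['cy'])/c['fy']*d,d,np.ones_like(d)],-1)@T.T
Q=P[...,:3].reshape(-1,3);Q=Q[(d>0).ravel()]
b=np.c_[(Q[:,:2]-o)@R,Q[:,2]-.005]
m=(np.abs(b[:,1])<90)&(b[:,0]>-.01)&(b[:,0]<.07)&(b[:,2]>.08)&(abs(b[:,1])<.09)
x,z=b[m,0],b[m,2]; print(np.polyfit(x,z,1), m.sum())
m=(abs(b[:,1])<.1)&(b[:,2]>.085);
for x0 in np.arange(-.09,.09,.01):
    k=m&(abs(b[:,0]-x0)<.005)&(abs(b[:,1])>.04);print(round(x0,3),k.sum(),np.percentile(b[k,2],[10,50,90]).round(3) if k.any() else '')
k=(abs(b[:,1])<.025)&(b[:,0]<-.035)&(b[:,0]>-.12)&(b[:,2]>.1)
print(b[k][np.argsort(-b[k][:,2])].round(3)[:70:2])
for n,p in(('press',[-.01,0]),('pivot',[-.062,0]),('tip',[-.0885,0])): print(n,R@p+o)
# raw in-shade/dims
E
```

```text
[ 0.45608611 -0.02033777  0.101     ] [ 0.54368957 -0.22225946  0.101     ] 0.22010619599945067 [0.6099602  0.04488651 0.103     ] [ 0.69823527 -0.15309286  0.103     ] 0.21676789235463767
23.45354727729894
24.031145348120067
yaw 23.66722293468826 o [ 0.57699279 -0.0877009 ] res [[-1.10080289 -0.73599811]
 [-0.39100803 -0.31062717]
 [ 0.72681621  2.28179131]
 [ 0.76499471 -1.23516603]]
[-0.39627891  0.12988197] 1931
-0.09 26 [0.093 0.096 0.097]
-0.08 169 [0.094 0.096 0.098]
-0.07 168 [0.093 0.096 0.098]
-0.06 168 [0.093 0.096 0.098]
-0.05 139 [0.094 0.095 0.097]
-0.04 0 
-0.03 180 [0.138 0.141 0.143]
-0.02 175 [0.136 0.138 0.141]
-0.01 173 [0.132 0.134 0.136]
-0.0 168 [0.127 0.13  0.132]
0.01 166 [0.123 0.126 0.128]
0.02 164 [0.12  0.122 0.125]
0.03 163 [0.116 0.118 0.12 ]
0.04 159 [0.111 0.114 0.117]
0.05 157 [0.108 0.11  0.112]
0.06 150 [0.103 0.106 0.108]
0.07 149 [0.099 0.102 0.104]
0.08 148 [0.096 0.098 0.101]
[[-0.089 -0.008  0.161]
 [-0.09  -0.016  0.16 ]
 [-0.089  0.003  0.16 ]
 [-0.091 -0.013  0.159]
 [-0.092  0.002  0.159]
 [-0.088 -0.     0.158]
 [-0.091  0.004  0.158]
 [-0.092 -0.004  0.158]
 [-0.088 -0.006  0.158]
 [-0.088  0.011  0.157]
 [-0.086  0.004  0.157]
 [-0.093 -0.006  0.157]
 [-0.089 -0.003  0.157]
 [-0.093 -0.001  0.157]
 [-0.094 -0.009  0.156]
 [-0.09   0.     0.156]
 [-0.088 -0.012  0.156]
 [-0.093  0.005  0.155]
 [-0.092 -0.01   0.155]
 [-0.093 -0.012  0.155]
 [-0.094 -0.015  0.154]
 [-0.086 -0.008  0.154]
 [-0.086  0.009  0.153]
 [-0.085 -0.006  0.152]
 [-0.082 -0.008  0.15 ]
 [-0.085  0.01   0.149]
 [-0.089  0.012  0.148]
 [-0.083  0.003  0.147]
 [-0.083  0.009  0.147]
 [-0.083 -0.011  0.147]
 [-0.081 -0.007  0.145]
 [-0.071 -0.003  0.144]
 [-0.069 -0.004  0.144]
 [-0.069  0.001  0.144]
 [-0.073  0.     0.143]]
press [ 0.56783386 -0.09171514]
pivot [ 0.52020746 -0.11258918]
tip [ 0.49593631 -0.12322691]
```

```bash
cat >> h.py <<'E'
from scipy.spatial.transform import Rotation as Ro
YAW=np.radians(23.67);O=np.array([.577,-.0877,.005])
BR=Ro.from_euler('z',YAW)
def state():
    o=ctrl.get_obs();q=o['eef_rot'];R=Ro.from_quat([q[1],q[2],q[3],q[0]])
    p=np.array(o['eef_pos']);b=BR.inv().apply(p-O)
    print('t',o['time_s'],'p',p.round(4),'box',b.round(4),'F',np.round(o['wrist_force'],2),'open',o['opening'],'q',np.round(o['q'],2))
    return p,R
def to(boxp):  # box-frame TCP target -> tool frame shift
    p,R=state();w=BR.apply(boxp)+O
    print('axes',R.as_matrix().round(3).tolist());print('shift tool',R.inv().apply(w-p).round(4))
    # turn to align (tool x down, y along +-box y)
    for s in(1,-1):
        y=BR.apply([0,s,0]);x=np.array([0,0,-1.]);G=Ro.from_matrix(np.c_[x,y,np.cross(x,y)])
        print('turn deg',s,np.degrees((R.inv()*G).as_rotvec()).round(2),'shift after turn',G.inv().apply(w-p).round(4))
E
python3 -c "
from h import *
to([-.01,0,.225])"
```

```text
t 0.1 p [0.2351 0.5242 0.2415] box [-0.0675  0.6977  0.2365] F [-0.14 -0.36  0.32] open 1.0025165383537114 q [ 0.94  0.18  1.61  0.    1.35 -0.21]
axes [[-0.001, 0.409, 0.912], [-0.001, 0.912, -0.409], [-1.0, -0.002, -0.0]]
shift tool [ 0.0119 -0.4257  0.5557]
turn deg 1 [-47.84  -0.05   0.07] shift after turn [ 0.0115 -0.6977  0.0575]
turn deg -1 [1.3216e+02 9.0000e-02 7.0000e-02] shift after turn [ 0.0115  0.6977 -0.0575]
```

drive_tool(
  increments=[
    [0,0,0,-9.57,0,0,-1],
    [0,0,0,-9.57,0,0,-1],
    [0,0,0,-9.57,0,0,-1],
    [0,0,0,-9.57,0,0,-1],
    [0,0,0,-9.57,0,0,-1],
    [0,-0.05,0.004,0,0,0,-1],
    [0,-0.05,0.004,0,0,0,-1],
    [0,-0.05,0.004,0,0,0,-1],
    [0,-0.05,0.004,0,0,0,-1],
    [0,-0.05,0.004,0,0,0,-1],
  ],
)

```text
time_s: 1.35
eef_pos: [0.3544, 0.3022, 0.242]
eef_rot: [0.692, -0.145, 0.692, 0.145]
wrist_force: [1.0, 0.7, -0.5]
opening: 0.002
```

drive_tool(
  increments=[
    [0,-0.05,0.004,0,0,0,-1],
    [0,-0.05,0.004,0,0,0,-1],
    [0,-0.05,0.004,0,0,0,-1],
    [0,-0.05,0.004,0,0,0,-1],
    [0,-0.05,0.004,0,0,0,-1],
    [0,-0.05,0.004,0,0,0,-1],
    [0,-0.05,0.004,0,0,0,-1],
    [0,-0.05,0.004,0,0,0,-1],
    [0,0,0,0,0,0,-1],
  ],
)

```text
time_s: 2.48
eef_pos: [0.5449, -0.0528, 0.2417]
eef_rot: [0.692, -0.144, 0.693, 0.144]
wrist_force: [-0.5, 0.5, 0.6]
opening: -0.002
```

```bash
python3 -c "
from h import *
to([-.01,0,.18])"
```

```text
t 2.475 p [ 0.5449 -0.0528  0.2417] box [-0.0154  0.0449  0.2367] F [-0.5   0.55  0.62] open -0.001633659222504575 q [-0.31  0.12  1.68 -0.    1.34 -2.29]
axes [[-0.001, -0.398, 0.917], [-0.0, 0.917, 0.398], [-1.0, -0.0, -0.001]]
shift tool [ 0.0567 -0.0449  0.0056]
turn deg 1 [-0.22 -0.04  0.01] shift after turn [ 0.0567 -0.0449  0.0054]
turn deg -1 [1.7978e+02 1.0000e-02 6.0000e-02] shift after turn [ 0.0567  0.0449 -0.0054]
```

drive_tool(
  increments=[
    [0.02,-0.0225,0.003,0,0,0,-1],
    [0.02,-0.0225,0.0025,0,0,0,-1],
    [0.02,0,0,0,0,0,-1],
    [0.01,0,0,0,0,0,-1],
    [0.006,0,0,0,0,0,-1],
    [0.006,0,0,0,0,0,-1],
    [0.006,0,0,0,0,0,-1],
  ],
)

```text
time_s: 3.35
eef_pos: [0.5675, -0.0886, 0.1546]
eef_rot: [0.692, -0.145, 0.692, 0.145]
wrist_force: [0.1, -0.3, -0.7]
opening: -0.004
```

```bash
python3 -c "
from h import *
to([-.01,0,.107]);snap('scene','pics/s1.png')"
```

```text
t 3.35 p [ 0.5675 -0.0886  0.1546] box [-0.009   0.0029  0.1496] F [ 0.11 -0.27 -0.72] open -0.004444627188474939 q [-0.36  0.27  1.69 -0.    1.18 -2.35]
axes [[0.001, -0.402, 0.916], [-0.0, 0.916, 0.402], [-1.0, -0.001, 0.001]]
shift tool [ 0.0426 -0.0029 -0.001 ]
turn deg 1 [0.03 0.05 0.04] shift after turn [ 0.0426 -0.0029 -0.001 ]
turn deg -1 [-1.7997e+02 -7.0000e-02  7.0000e-02] shift after turn [0.0426 0.0029 0.001 ]
```

View pics/s1.png

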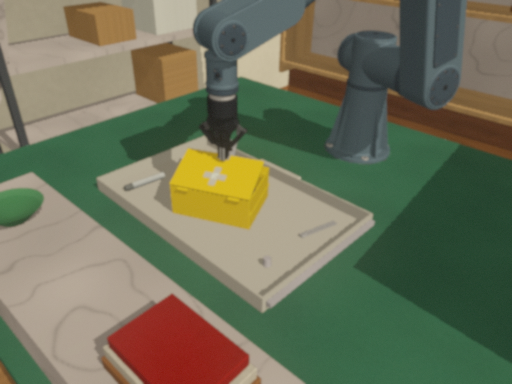

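The closed fingertips are at about (223,158), just above the lid's centre line near the free edge. I'll press down from here.

drive_tool(
  increments=[
    [0.006,-0.001,0,0,0,0,-1],
    [0.006,-0.001,0,0,0,0,-1],
    [0.006,0,0,0,0,0,-1],
    [0.006,0,0,0,0,0,-1],
    [0.006,0,0,0,0,0,-1],
    [0.006,0,0,0,0,0,-1],
    [0.003,0,0,0,0,0,-1],
  ],
)

```text
time_s: 4.28
eef_pos: [0.5678, -0.0906, 0.1147]
eef_rot: [0.692, -0.145, 0.692, 0.145]
wrist_force: [-0.9, -0.7, 1.2]
opening: -0.003
```

drive_tool(
  increments=[
    [0.002,0,0,0,0,0,-1],
    [0.001,0,0,0,0,0,-1],
  ],
)

```text
time_s: 4.53
eef_pos: [0.5679, -0.0905, 0.1122]
eef_rot: [0.692, -0.145, 0.692, 0.145]
wrist_force: [-1.7, 0.2, 2.7]
opening: 0.001
```

```bash
python3 -c "
from h import *
to([-.01,0,.107])"
```

```text
t 4.525 p [ 0.5679 -0.0905  0.1122] box [-0.0094  0.0011  0.1072] F [-1.68  0.18  2.73] open 0.001159287379440305 q [-0.36  0.33  1.71  0.    1.1  -2.35]
axes [[-0.0, -0.402, 0.916], [0.0, 0.916, 0.402], [-1.0, 0.0, -0.0]]
shift tool [ 0.0002 -0.0011 -0.0006]
turn deg 1 [ 0.01 -0.01 -0.01] shift after turn [ 0.0002 -0.0011 -0.0006]
turn deg -1 [-1.7999e+02  2.0000e-02 -2.0000e-02] shift after turn [0.0002 0.0011 0.0006]
```

drive_tool(
  increments=[
    [0.001,0,0,0,0,0,-1],
    [0,0,0,0,0,0,-1],
  ],
)

```text
time_s: 4.78
eef_pos: [0.568, -0.0905, 0.112]
eef_rot: [0.692, -0.145, 0.692, 0.145]
wrist_force: [-2.9, 0.4, 5.9]
opening: 0.002
```

drive_tool(
  increments=[
    [0.001,0,0,0,0,0,-1],
    [0,0,0,0,0,0,-1],
  ],
)

```text
time_s: 5.03
eef_pos: [0.568, -0.0905, 0.1119]
eef_rot: [0.692, -0.145, 0.692, 0.145]
wrist_force: [-6.4, 1.7, 12.7]
opening: 0.002
```

The lid bottomed out: z stopped changing while the force rose to 12.7 N. Next I'll rise, move over to the far side of the lever, and check.

drive_tool(
  increments=[
    [-0.02,0,0,0,0,0,-1],
    [-0.04,0,0,0,0,0,-1],
    [-0.04,0,0,0,0,0,-1],
    [0,0,-0.04,0,0,0,-1],
    [0,0,-0.04,0,0,0,-1],
    [0,0,-0.04,0,0,0,-1],
    [0,0,0,0,0,0,-1],
  ],
)

```text
time_s: 5.9
eef_pos: [0.4567, -0.1392, 0.2103]
eef_rot: [0.692, -0.144, 0.692, 0.144]
wrist_force: [-0.3, -0.4, -0.3]
opening: -0.0
```

```bash
python3 - <<'E'
from h import *
to([-.13,-.001,.146]);c=snap('scene','pics/s2.png');d=snap('top','pics/t2.png')
im=cv2.imread('pics/s2.png')[105:245,140:300];cv2.imwrite('pics/s2c.png',cv2.resize(im,None,fx=4,fy=4,interpolation=cv2.INTER_CUBIC))
v,u=np.mgrid[120:240,150:290]
for nm,c,(a,b,e,f) in(('s',c,(120,240,150,290)),('t',d,(150,265,250,370))):
    v,u=np.mgrid[a:b,e:f];D=c['depth'][a:b,e:f]
    P=(np.stack([(u-c['cx'])/c['fx']*D,(v-c['cy'])/c['fy']*D,D,np.ones_like(D)],-1)@c['world_from_camera'].T)[...,:3][D>0]
    B=BR.inv().apply(P-O)
    for x0 in(-.06,-.03,0,.03,.06):
        k=(abs(B[:,0]-x0)<.006)&(B[:,1]>-.09)&(B[:,1]<.09)&(B[:,2]>.08)&(B[:,2]<.13)
        print(nm,x0,k.sum(),np.median(B[k,2]) if k.any() else '')
    k=(abs(B[:,1])<.02)&(B[:,0]>-.11)&(B[:,0]<-.05)&(B[:,2]>.147)&(B[:,2]<.166);print(B[k].mean(0) if k.any() else '')
E
```

```text
t 5.9 p [ 0.4567 -0.1392  0.2103] box [-0.1309  0.0011  0.2053] F [-0.31 -0.41 -0.34] open -0.00012105184482123164 q [-0.55 -0.01  1.88  0.    1.27 -2.53]
axes [[0.0, -0.4, 0.917], [0.0, 0.917, 0.4], [-1.0, -0.0, 0.0]]
shift tool [ 0.0593 -0.0021  0.0009]
turn deg 1 [-0.11  0.01  0.  ] shift after turn [ 0.0593 -0.0021  0.0009]
turn deg -1 [ 1.7989e+02  0.0000e+00 -1.0000e-02] shift after turn [ 0.0593  0.0021 -0.0009]
s -0.06 200 0.09942540297809453
s -0.03 150 0.09794747021231036
s 0 161 0.09779329494549958
s 0.03 165 0.0977942781111044
s 0.06 168 0.09756648560433999
[-0.08463716 -0.00200807  0.15406834]
t -0.06 298 0.0964794467526126
t -0.03 299 0.09587891548826986
t 0 295 0.09578467931370492
t 0.03 294 0.09601455508907973
t 0.06 280 0.09585739381391732
[-0.08888703 -0.00144013  0.15559966]
```

View pics/s2c.png

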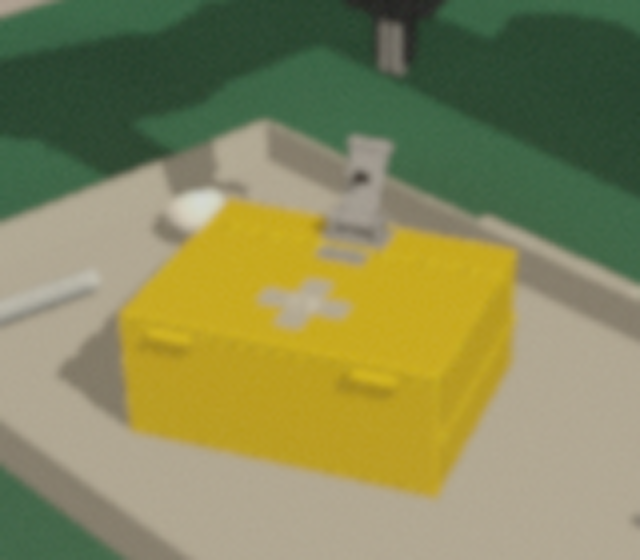

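The picture shows the lid flat, with top-view heights of 0.096 all the way across, and the lever still open at (365,180) in the crop. I'll lower the tool behind the lever and push.

drive_tool(
  increments=[
    [0.03,-0.002,0,0,0,0,-1],
    [0.025,0,0,0,0,0,-1],
    [0,0,0.01,0,0,0,-1],
    [0,0,0.008,0,0,0,-1],
    [0,0,0.006,0,0,0,-1],
    [0,0,0.005,0,0,0,-1],
    [0,0,0.005,0,0,0,-1],
  ],
)

```text
time_s: 6.88
eef_pos: [0.4905, -0.127, 0.1558]
eef_rot: [0.692, -0.145, 0.692, 0.145]
wrist_force: [-1.6, -1.0, 0.8]
opening: -0.002
```

```bash
python3 -c "
from h import *
to([-.068,-.001,.15])"
```

```text
t 6.875 p [ 0.4905 -0.127   0.1558] box [-0.095  -0.0013  0.1508] F [-1.57 -1.01  0.75] open -0.0016026987679311543 q [-0.49  0.13  1.86 -0.    1.16 -2.47]
axes [[0.001, -0.402, 0.916], [-0.001, 0.916, 0.402], [-1.0, -0.001, 0.0]]
shift tool [0.0008 0.0003 0.027 ]
turn deg 1 [0.02 0.02 0.04] shift after turn [0.0008 0.0003 0.027 ]
turn deg -1 [-1.7998e+02 -6.0000e-02  2.0000e-02] shift after turn [ 0.0008 -0.0003 -0.027 ]
```

Contact is light at about 2 N and moving the lever as expected, so I'll keep going past centre.

drive_tool(
  increments=[
    [0,0,0.005,0,0,0,-1],
    [0,0,0.005,0,0,0,-1],
    [0,0,0.005,0,0,0,-1],
    [0,0,0.005,0,0,0,-1],
    [0,0,0.005,0,0,0,-1],
  ],
)

```text
time_s: 7.5
eef_pos: [0.5133, -0.1167, 0.1552]
eef_rot: [0.692, -0.145, 0.692, 0.145]
wrist_force: [0.2, -0.9, -0.3]
opening: -0.0
```

```bash
python3 - <<'E'
from h import *
to([-.064,-.001,.15]);snap('scene','pics/s3.png')
im=cv2.imread('pics/s3.png')[105:245,140:300];cv2.imwrite('pics/s3c.png',cv2.resize(im,None,fx=4,fy=4,interpolation=cv2.INTER_CUBIC))
E
```

```text
t 7.5 p [ 0.5133 -0.1167  0.1552] box [-0.07   -0.001   0.1502] F [ 0.16 -0.86 -0.33] open -0.0003025235969429413 q [-0.45  0.17  1.81  0.    1.16 -2.43]
axes [[0.0, -0.402, 0.916], [0.0, 0.916, 0.402], [-1.0, 0.0, 0.0]]
shift tool [ 0.0002 -0.      0.006 ]
turn deg 1 [ 0.01  0.   -0.01] shift after turn [ 0.0002 -0.      0.006 ]
turn deg -1 [-1.7999e+02  1.0000e-02  1.0000e-02] shift after turn [ 0.0002  0.     -0.006 ]
```

View pics/s3c.png

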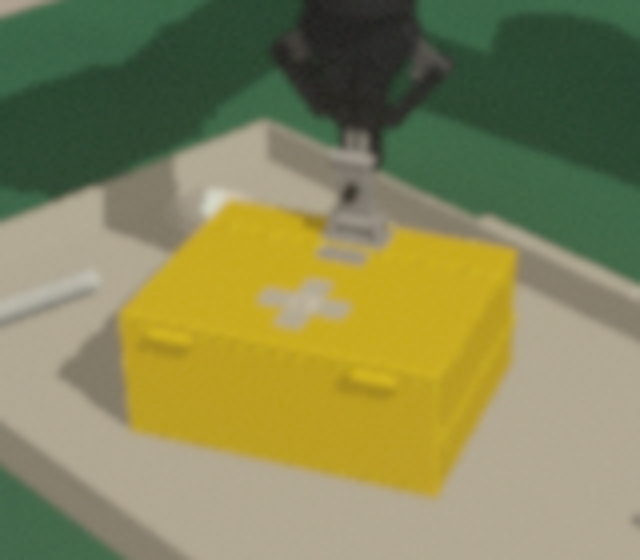

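The lever is upright, with its tip at about (352,158), and the force is near zero. That puts it close to the snap point, so I'll push a little more.

drive_tool(
  increments=[
    [0,0,0.004,0,0,0,-1],
    [0,0,0.004,0,0,0,-1],
    [0,0,0.003,0,0,0,-1],
    [0,0,0,0,0,0,-1],
    [0,0,0,0,0,0,-1],
  ],
)

```text
time_s: 8.18
eef_pos: [0.5229, -0.1125, 0.1553]
eef_rot: [0.692, -0.145, 0.692, 0.145]
wrist_force: [-0.2, -0.5, -0.0]
opening: 0.002
```

```bash
python3 - <<'E'
from h import *
state();snap('scene','pics/s4.png')
im=cv2.imread('pics/s4.png')[105:245,140:300];cv2.imwrite('pics/s4c.png',cv2.resize(im,None,fx=4,fy=4,interpolation=cv2.INTER_CUBIC))
E
```

```text
t 8.175 p [ 0.5229 -0.1125  0.1553] box [-0.0595 -0.001   0.1503] F [-0.15 -0.48 -0.03] open 0.0021996182660636195 q [-0.43  0.19  1.79 -0.    1.17 -2.42]
```

View pics/s4c.png

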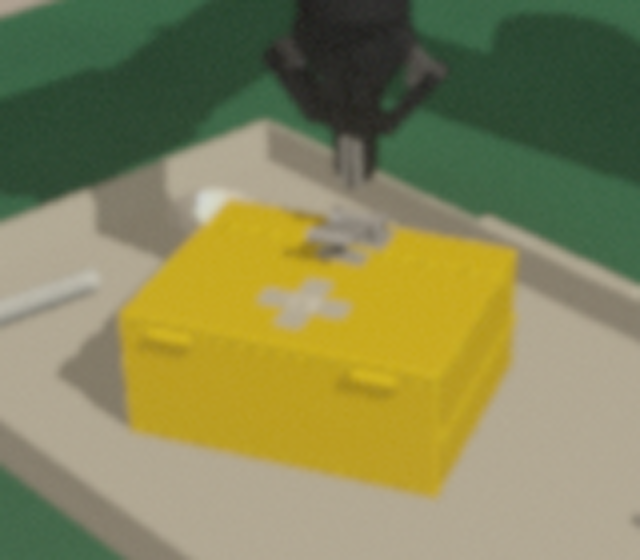

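The lever has snapped over onto the lid, at about (345,232), and the fingers are free above it. I'll retreat upward and check the angles.

drive_tool(
  increments=[
    [-0.02,0,0,0,0,0,-1],
    [-0.04,0,0,0,0,0,-1],
    [-0.05,0,0,0,0,0,-1],
    [0,0,-0.05,0,0,0,-1],
    [0,0,-0.05,0,0,0,-1],
    [0,0,0,0,0,0,-1],
    [0,0,0,0,0,0,-1],
  ],
)

```text
time_s: 9.1
eef_pos: [0.4318, -0.1529, 0.2657]
eef_rot: [0.692, -0.145, 0.692, 0.145]
wrist_force: [-0.0, -0.3, -0.3]
opening: 0.001
```

```bash
python3 - <<'E'
from h import *
state();c=snap('top','pics/t5.png')
a,b,e,f=150,265,250,370
v,u=np.mgrid[a:b,e:f];D=c['depth'][a:b,e:f]
P=(np.stack([(u-c['cx'])/c['fx']*D,(v-c['cy'])/c['fy']*D,D,np.ones_like(D)],-1)@c['world_from_camera'].T)[...,:3][D>0]
B=BR.inv().apply(P-O)
for x0 in(-.03,0,.03,.06):
    k=(abs(B[:,0]-x0)<.006)&(abs(B[:,1])>.03)&(abs(B[:,1])<.1)&(B[:,2]>.08)&(B[:,2]<.15);print(x0,k.sum(),np.median(B[k,2]))
for x0 in np.arange(-.075,.01,.008):
    k=(abs(B[:,0]-x0)<.004)&(abs(B[:,1])<.01)&(B[:,2]>.08);print('lever',x0.round(3),k.sum(),np.median(B[k,2]) if k.any() else '')
c0=dict(np.load('pics/t0.png.npz'))
im=np.hstack([c0['img'][130:300,170:430],c['img'][130:300,170:430]])[:,:,::-1]
cv2.imwrite('pics/t5c.png',cv2.resize(im,None,fx=1.5,fy=1.5))
E
```

```text
t 9.1 p [ 0.4318 -0.1529  0.2657] box [-0.1592 -0.0014  0.2607] F [-0.04 -0.26 -0.33] open 0.0009191512728372811 q [-0.6  -0.11  1.86  0.    1.39 -2.58]
-0.03 229 0.09568127269995118
0 230 0.0955692230781091
0.03 223 0.09587004786442697
0.06 222 0.09554375978612138
lever -0.075 24 0.09702217316624816
lever -0.067 25 0.11109414647224923
lever -0.059 25 0.11230749160497865
lever -0.051 25 0.11343134838518075
lever -0.043 25 0.11584694479318401
lever -0.035 25 0.11768037718724343
lever -0.027 27 0.12022163957810804
lever -0.019 27 0.12120853504356997
lever -0.011 21 0.12574324024732117
lever -0.003 20 0.09517054003176371
lever 0.005 22 0.0963362498507772
```

View pics/t5c.png

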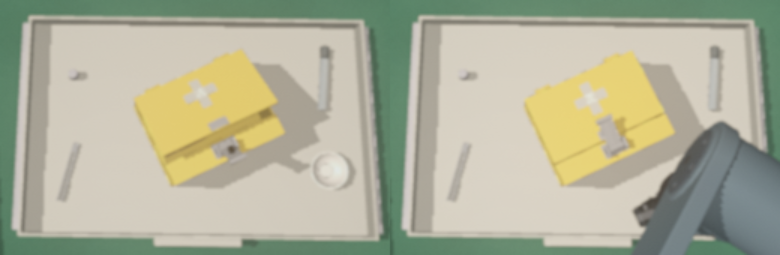

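```bash
python3 -c "
from bench import hand_in
print(hand_in())"
```

```text
the job is handed in; nothing more can be done
None
```

The first-aid box is closed and the job is handed in at about 9 s of the 38 s allowed. I pressed the lid down with the shut fingertips, then pushed the lever from behind until it snapped over by itself.

**Lid:** It bottomed out under a press of about 14 N. The top camera then showed it flat at 0.096 m, both before the lever was pushed and after it snapped. The latch was still open while I pressed.

**Lever:** It now lies over the lid's edge at about 13–14° above level, against a nominal 15° when locked. I felt about 2 N at first contact and almost none near the middle.

**Robot:** It had backed off well clear of the box at hand-in, with the wrist force near zero.

**Small things:** The thermometer case, tweezers and tube cap look unmoved when I compare the top views by eye. The arm hid the pill dish in the last top view. I did not measure it in an earlier view either, but the tool never went near it.

No check failed or disagreed, apart from the scene camera reading heights about 2 mm above the top camera, which is within calibration.

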